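# Unlatch a slab hold-down bar from its ball and hold it raised

## Robot

A 6-joint arm with a two-finger parallel gripper is mounted at the origin on a cart in front of the work surface, level with it; the furniture and walls round the work are solid. World frame = base frame: x ahead of the robot, y to its left, z up, the work surface at z = 0. Lengths are in m, angles in rad, forces in N, time in s.
With the tool pointing down it reaches from about 0.225 to 0.725 m from the base axis. Payload 3.1 kg.
Tool frame: the origin (TCP) lies midway between the tips of the shut fingers; the grasp point (between the pads) lies behind it (r.grasp_offset is the z of the grasp point in the tool frame, in m); z points along the fingers, y is the line along which they close (so a half turn about z gives the same grasp; the last joint's range is limited). The gripper opens to 85 mm and grips with 20 to 120 N. Pads are 22 mm wide; open, the fingers measure 114 mm over their backs; the gripper's body (76 mm by 85 mm) begins 54 mm behind the grasp point. The pads swing forward as they close: fully open they stand 13 mm farther back than shut.
Start: joints at [1.125, 0.048, 0.099, 1.622, 0, 1.443], TCP at [0.164, 0.499, 0.231] pointing down, gripper open.
Joint ranges: [-2.91, 2.91], [-0.99, 1.94], [-1.21, 1.42], [-2.12, 2.29], [-1.49, 1.47], [-3.14, 3.14]. Speed limits (rad/s): [2.79, 2.79, 3.14, 3.14, 3.14, 3.14].

## Interface

Orientations are given as a unit quaternion [w, x, y, z].
In Python, from station import r gives the robot as it stands.
- The arm moves only by the shell command python3 -m crank 'ROWS' [FORCE]. ROWS is JSON, a list of rows, each an object with "offset": the shift along the tool's x, y, z in cm, a list of three; "twist": the turn about the tool's z in rad; "grip": the closure, from -1 (fully open) to 1 (shut). A call has 1 to 10 rows; each row shifts and turns the commanded pose from where the row before left it, along the tool's axes as they then stand; what a row does not reach is not made up. A row lasts 1/12 s, in which the tool goes at most 41.7 mm and 7.16 degrees, less where a joint would pass 70% of its speed; a pose out of reach is approached as far as the arm can. A call with a gripper value outside its range is refused whole. The fingers move at their own pace and stop on an object; FORCE is the grip in N (left out, the last holds). Time passes only in rows, so rows that do not move let the fingers close. It gives the time, the measured TCP pose, the force, the opening and the grip force at its end, in the units of the state.
- r.get_obs(): the state, without advancing time (a new reading comes with each control period).
- r.snapshot(name): name is "scene" or "top" or "wrist"; returns a dict with "color" (400x640x3 uint8, red, green, blue), "vertical_fov" (degrees; the focal length in pixels is half the picture's height over the tangent of half this angle, whatever the lens; pixels are square), "cx", "cy" (the principal point, pixels), "D" ([k1, k2, p1, p2, k3] as OpenCV has them; the pictures are not rectified), "rvec" (rotation vector, rad) and "tvec" (3), from world to camera coordinates, as OpenCV has them. Camera axes: x right, y down, z forward; pixel columns grow to the right and rows downward; lengths in m; the calibration is good to about 2 mm. A picture is of the moment at which its call begins. There is no depth.
- r.finish_job(): hands the job in; it is judged then, once.
Trained networks look in a picture, given as the dict that the camera call returned (one of the last four; its "shot" number tells which), for a name from the list of things; names that differ only in an ending like _2 or _b are one class to them, and where a whole thing is asked for, a point or a joint stands for the part that bears it (a point fixed in the world has none). Each returns a list of dicts, best first, with "conf" (0 to 1); they miss things now and then, are a little off and sometimes report something else, mostly with a low value. They report only what shows in the picture. A call takes as long as a camera call. They do not tell look-alikes from the thing itself.
- r.look_for(picture, label): "centre" ([x, y, z] in m, in world coordinates, good to about 4 mm: the middle of the surface that is visible of it).
- r.silhouettes(picture, label): "mask" (400x640 bool, what is visible of it).
The state is a dict: "clock": time; "qpos": joint angles; "joint_vel": joint speeds; "tau": joint torques, N m; "tool_pos": TCP position; "eef_rot": TCP orientation; "contact_force": force on the tool from outside, world axes, zero at the start; "torque": the same for the moment, N m; "opening": finger opening in m; "gripper_force": force on a finger pad.
Only numpy, scipy, OpenCV 4.12 (cv2) and the standard library are available. Lean on these libraries where they do the work, as an engineer would, in place of code of your own. Each camera call takes 0.05 s, during which the arm holds its last target. There are 200 camera calls.

## Task

The fossil slab sits under a hinged hold-down bar whose coupler is latched onto a ball stud. Draw the black pull tab straight out sideways, away from the coupler, against its spring until you feel it come solid against its stop, keep pulling firmly against the stop for a moment, then lift the coupler off the ball by that tab until it is about 80 mm above its seat. The program finishes while still holding the tab with the bar raised and still there, so that the slab can be taken out later; leave the slab, vial, cork block and petri dish as they are.

Things in the scene. Friction and masses are not known exactly. Their poses are not given: they have to be found in the camera images.
- station: The hold-down station, fixed to the bench: aluminium base plate 76 mm wide (x) and 350 mm long (y from -55 to +295), 12 mm thick. Origin on the bench top directly under the ball; z up; +y runs from the ball along the bar to its hinge; -x is the side of the pull tab and the direction of pulling.
- drawbar: The grey hold-down bar (0.3 to 0.65 kg) with its coupler housing (44 mm wide, 56 mm long, top 84 mm above the bench) at the ball end. Origin in the coupler, at the ball's centre when seated. Its hinge axis is level, parallel to the station's x axis, 250 mm from the ball (+y) and 75 mm above the bench. Axes parallel to the station's when it is down. Turns up freely to 0.9 rad; falls back if let go.
- latch: Sprung latch on the coupler: a cross bolt with an upright black pull tab at its outer end. The tab is a plate 10 mm thick (station x), 26 mm wide (y), top 121 mm above the bench, free of other parts above 60 mm for 50 mm towards the coupler. Origin at the tab's grip point: mid-plate, 21 mm below its top, 78 mm from the ball's axis at rest. Slides only along station -x.
- bolt_nose (a point): Inner tip of the latch's steel bolt, 8 mm from the ball's axis at rest, 48 mm above the bench. Drawn less than about 7 mm it keeps the coupler locked. Spring: 5 N at rest, +0.4 N per mm. A steel stop sleeve on a rail ends the travel solidly between 10 and 18 mm (differs each time, found by feel: there the spring alone pulls 9 to 12 N; pull on to 16 to 20 N).
- coupler_seat (a point): Point in the coupler at the centre of the ball when seated; it rises with the bar on an arc of 250 mm radius about the hinge. 60 mm above the bench when seated.
- ball_center (a point): Centre of the ball head (30 mm diameter) of the fixed steel stud, 60 mm above the bench.
- slab: Loose tan fossil slab, 46 x 69 x 14 mm, lying on the cork sheet of the station under the middle of the bar. Origin at the centre of its underside.
- vial: Clear vial with black cap, 23 mm diameter, 58 mm high, standing beside the ball end. Origin at the centre of its underside.
- cork_block: Cork pinning block 36 x 50 x 38 mm with pins, lying beyond the ball end. Origin at the centre of its underside.
- petri_dish: Petri dish, 60 mm diameter, 12 mm high, on the bench near the ball end. Origin at the centre of its underside.
Mind the look-alikes: they are no part of the job. Leave any turquoise or yellow look-alike of the vial alone.

How it is judged:
By the outcome, as a careful person would: the job done as asked, in the order asked, and still so for the second after the job is handed in, while the arm keeps its last pose, push and grip.
It also fails if it takes over 45 s, if anything falls off the work surface, if the arm or the gripper's body presses on something with over 40 N, if the wrist force passes 120 N, or if a joint passes its speed limit or range.

## Working session

There is one attempt and no reset: what is moved stays moved. The work goes in short steps, Python scripts to look and compute and a shell command to move; the robot and the scene stay as the last step left them, time stands still between calls to the robot, and variables do not carry over. Pictures are saved under pics/ and viewed, at most 10 in all, crops included, and the job is handed in when it is done.

```bash
mkdir -p pics
python3 - <<'E'
from station import r
import cv2,numpy as np
o=r.get_obs();print({k:np.round(v,3).tolist() for k,v in o.items()},r.grasp_offset)
for n in("scene","top"):
    p=r.snapshot(n);cv2.imwrite(f"pics/{n}0.png",p["color"][:,:,::-1])
    print(n,p["vertical_fov"],p["cx"],p["cy"],p["D"],p["rvec"],p["tvec"])
    for l in("latch","drawbar","station","slab","vial","cork_block","petri_dish"):
        print(l,[(round(d["conf"],2),np.round(d["centre"],3).tolist()) for d in r.look_for(p,l)[:3]])
E
```

```text
{'clock': 0.0, 'qpos': [1.125, 0.049, 0.098, 1.622, 0.0, 1.443], 'joint_vel': [-0.001, -0.001, -0.0, -0.0, -0.001, -0.001], 'tau': [-0.001, -33.878, 32.001, 0.021, -0.0, 0.0], 'tool_pos': [0.164, 0.498, 0.23], 'eef_rot': [-0.0, 0.158, 0.987, -0.001], 'contact_force': [-0.175, -0.951, 0.228], 'torque': [0.009, -0.026, 0.069], 'gripper_force': 0.0, 'opening': 0.085} -0.0187
scene 45.55842573396154 311.5097700414964 204.0436382949113 [-0.11966659  0.          0.          0.          0.        ] [ 2.04226493 -0.77732825  0.39944605] [-0.59269543  0.14701971  0.78944335]
latch [(0.83, [0.41, -0.227, 0.08])]
drawbar [(0.85, [0.414, -0.146, 0.078])]
station [(0.65, [0.401, -0.101, 0.048]), (0.38, [0.406, -0.143, 0.079])]
slab [(0.85, [0.4, -0.088, 0.022])]
vial [(0.77, [0.663, -0.177, 0.036]), (0.62, [0.63, -0.225, 0.036]), (0.59, [0.576, -0.185, 0.033])]
cork_block [(0.76, [0.558, -0.278, 0.019])]
petri_dish [(0.78, [0.515, -0.346, 0.003])]
top 50.033296901863324 315.07065093360586 198.55203842752636 [-0.05804868  0.          0.          0.          0.        ] [ 2.18116524 -2.20063608  0.10393841] [-0.28166858  0.54337134  0.93556499]
latch [(0.59, [0.424, -0.215, 0.056])]
drawbar [(0.62, [0.417, -0.111, 0.084])]
station [(0.59, [0.409, -0.093, 0.048])]
slab [(0.52, [0.39, -0.079, 0.029])]
vial [(0.62, [0.578, -0.18, 0.059]), (0.6, [0.661, -0.171, 0.061])]
cork_block [(0.91, [0.565, -0.268, 0.014])]
petri_dish [(0.92, [0.511, -0.345, 0.005])]
```

View pics/scene0.png

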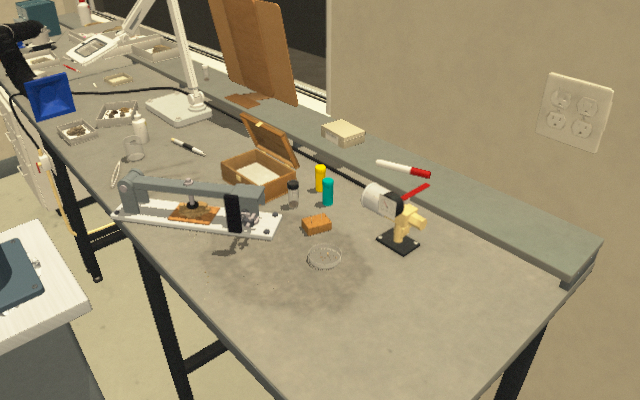

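View pics/top0.png

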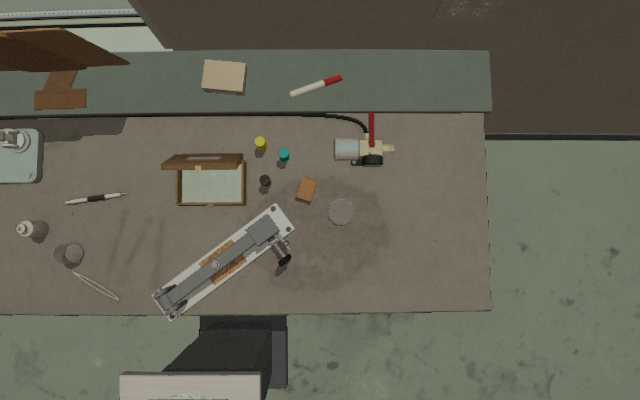

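The scene view shows the black tab at (233,212), the coupler at (258,197) and the hinge at (130,190). The top view shows the tab at (285,260), the coupler at (264,229) and the plate corners near (276,205), (296,230), (171,319) and (152,293).

```bash
cat > h.py <<'E'
import cv2,numpy as np
from station import r
def K(p):
    f=200/np.tan(np.radians(p["vertical_fov"])/2);return np.array([[f,0,p["cx"]],[0,f,p["cy"]],[0,0,1.]])
def ray(p,uv,z):
    R=cv2.Rodrigues(np.array(p["rvec"],float))[0];c=-R.T@np.array(p["tvec"]).ravel()
    n=cv2.undistortPoints(np.array([[uv]],float),K(p),np.array(p["D"],float)).ravel()
    d=R.T@np.array([*n,1]);return c+d*(z-c[2])/d[2]
def proj(p,X):
    return cv2.projectPoints(np.array(X,float),np.array(p["rvec"],float),np.array(p["tvec"],float),K(p),np.array(p["D"],float))[0][:,0]
E
python3 - <<'E'
from h import *
from scipy.optimize import least_squares
p=r.snapshot("top");s=r.snapshot("scene")
C=[(276,205),(296,230),(171,319),(152,293)]
W=np.array([ray(p,c,.012) for c in C]);print(W.round(3),np.linalg.norm(np.diff(W,axis=0),axis=1))
L=np.array([(38,-55),(-38,-55),(-38,295),(38,295)])/1000
def T(q,P): 
    c,s_=np.cos(q[2]),np.sin(q[2]);return np.c_[q[0]+c*P[:,0]-s_*P[:,1],q[1]+s_*P[:,0]+c*P[:,1]]
best=min((least_squares(lambda q:(T(q,L[o])-W[:,:2]).ravel(),[.4,-.2,y0]) for y0 in(0,1.5,3,-1.5) for o in([0,1,2,3],[1,0,3,2])),key=lambda f:f.cost)
q=best.x;print(q,best.fun.round(4))
def P3(q,l): l=np.array(l,float);return np.c_[T(q,l[:,:2]),l[:,2]]
pl=[[38,-55,12],[-38,-55,12],[-38,295,12],[38,295,12]]
cp=[[22,-28,84],[-22,-28,84],[-22,28,84],[22,28,84]]
tb=[[-73,-13,121],[-83,-13,121],[-83,13,121],[-73,13,121]];tb2=[[-73,-13,60],[-83,-13,60],[-83,13,60],[-73,13,60]]
for pic,n,x,y,w in((p,"t",140,190,160),(s,"s",100,160,190)):
    k=5 if n=="t" else 4
    im=cv2.resize(pic["color"][:,:,::-1][y:y+130,x:x+w],None,fx=k,fy=k,interpolation=cv2.INTER_CUBIC)
    for l,col in((pl,(0,0,255)),(cp,(0,255,0)),(tb,(255,0,255)),(tb2,(255,255,0))):
        u=(proj(pic,P3(q,np.array(l)/1e3))-[x,y]+.5)*k
        cv2.polylines(im,[u.astype(np.int32)],True,col,1)
    cv2.imwrite(f"pics/ov_{n}.png",im)
print("tab",P3(q,[[-.078,0,.1]]))
for pic in(p,s):
    m=r.silhouettes(pic,"latch");print([(d["conf"],np.argwhere(d["mask"]).min(0),np.argwhere(d["mask"]).max(0)) for d in m[:1]])
E
```

```text
[[ 0.528 -0.198  0.012]
 [ 0.471 -0.243  0.012]
 [ 0.275  0.037  0.012]
 [ 0.333  0.08   0.012]] [0.07230303 0.34171555 0.07203108]
[ 0.47075355 -0.17925843  0.61269015] [ 0.0056 -0.0041  0.0002 -0.003  -0.0052  0.0033 -0.0006  0.0038]
tab [[ 0.40694144 -0.22411392  0.1       ]]
[(0.43, array([239, 272]), array([265, 290]))]
[(0.65, array([195, 224]), array([233, 248]))]
```

View pics/ov_t.png

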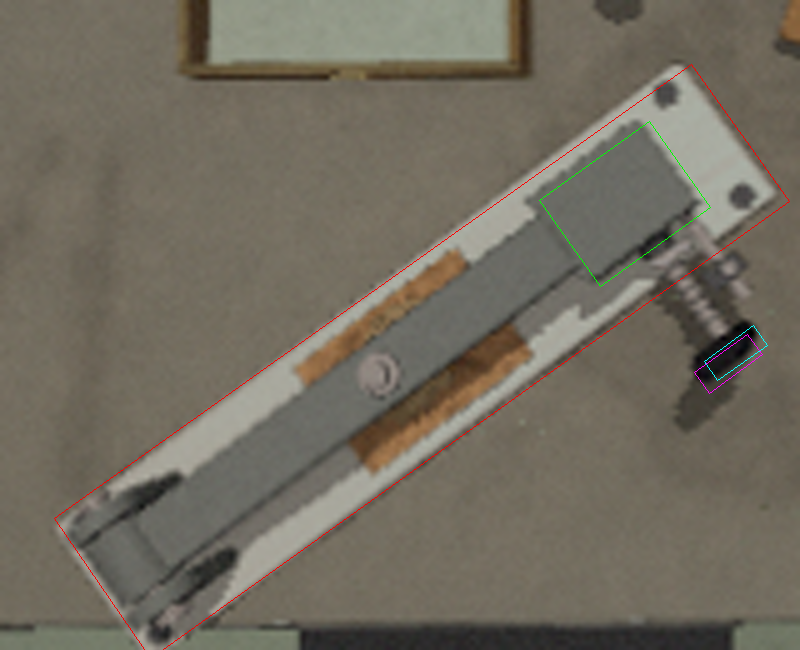

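View pics/ov_s.png

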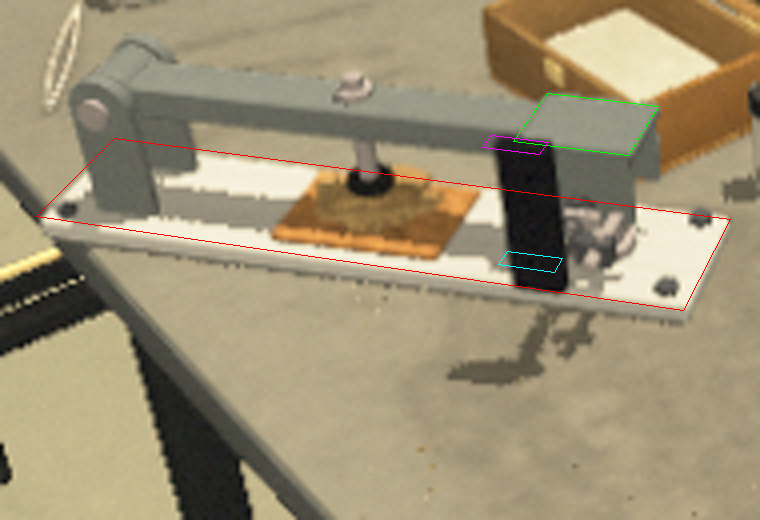

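The overlays agree with the scene to within about 4 mm: the scene view matches, and the top view is shifted about 2 px. I'll turn and hover over the tab, then refine with the wrist camera.

```bash
python3 -m crank '[{"offset":[0,0,0],"twist":0.107,"grip":-1},{"offset":[0,0,0],"twist":0.107,"grip":-1},{"offset":[0,0,0],"twist":0.107,"grip":-1},{"offset":[0,0,0],"twist":0.107,"grip":-1},{"offset":[0,0,0],"twist":0.107,"grip":-1},{"offset":[0,0,0],"twist":0.105,"grip":-1}]' 60
python3 -m crank '[{"offset":[-1.8,-0.5,0],"twist":0,"grip":-0.2},{"offset":[-3.6,-1.1,0],"twist":0,"grip":-0.2},{"offset":[-3.6,-1.1,0],"twist":0,"grip":-0.2},{"offset":[-3.6,-1.1,0],"twist":0,"grip":-0.2},{"offset":[-3.6,-1.1,0],"twist":0,"grip":-0.2},{"offset":[-3.6,-1.1,0],"twist":0,"grip":-0.2},{"offset":[-3.6,-1.1,0],"twist":0,"grip":-0.2},{"offset":[-3.6,-1.1,0],"twist":0,"grip":-0.2},{"offset":[-3.6,-1.1,0],"twist":0,"grip":-0.2},{"offset":[-3.6,-1.1,0],"twist":0,"grip":-0.2}]'
python3 -m crank '[{"offset":[-3.6,-1.1,0],"twist":0,"grip":-0.2},{"offset":[-3.6,-1.1,0],"twist":0,"grip":-0.2},{"offset":[-3.6,-1.1,0],"twist":0,"grip":-0.2},{"offset":[-3.6,-1.1,0],"twist":0,"grip":-0.2},{"offset":[-3.6,-1.1,0],"twist":0,"grip":-0.2},{"offset":[-3.6,-1.1,0],"twist":0,"grip":-0.2},{"offset":[-3.6,-1.1,0],"twist":0,"grip":-0.2},{"offset":[-3.6,-1.1,0],"twist":0,"grip":-0.2},{"offset":[-3.6,-1.1,0],"twist":0,"grip":-0.2},{"offset":[-3.6,-1.1,0],"twist":0,"grip":-0.2}]'
python3 -m crank '[{"offset":[0,0,0],"twist":0,"grip":-0.2},{"offset":[0,0,0],"twist":0,"grip":-0.2},{"offset":[0,0,0],"twist":0,"grip":-0.2}]'
python3 - <<'E'
from h import *
p=r.snapshot("wrist");cv2.imwrite("pics/w1.png",p["color"][:,:,::-1])
o=r.get_obs();print(o["tool_pos"],o["eef_rot"],o["qpos"])
for l in("latch","drawbar","coupler_seat"):
    print(l,[(round(d["conf"],2),np.round(d["centre"],3).tolist()) for d in r.look_for(p,l)[:2]])
E
```

```text
clock: 1.5
tool_pos: [0.1641, 0.4987, 0.2313]
eef_rot: [-0.0, 0.463, 0.886, -0.0]
contact_force: [0.1, 0.2, 0.4]
opening: 0.0853
gripper_force: 0.0
clock: 2.33
tool_pos: [0.2758, 0.1576, 0.2316]
eef_rot: [0.001, 0.46, 0.888, 0.001]
contact_force: [1.3, -0.1, -0.1]
opening: 0.0511
gripper_force: 0.0
clock: 3.17
tool_pos: [0.3931, -0.2007, 0.2315]
eef_rot: [0.0, 0.461, 0.887, 0.0]
contact_force: [0.1, 0.5, 0.4]
opening: 0.0515
gripper_force: 0.0
clock: 3.42
tool_pos: [0.3925, -0.1982, 0.2312]
eef_rot: [-0.001, 0.461, 0.887, 0.0]
contact_force: [-0.5, 0.5, 0.9]
opening: 0.0516
gripper_force: 0.0
[ 0.392589   -0.19778407  0.23147865] [-2.21104832e-04  4.60560005e-01  8.87628523e-01  1.96890536e-04] [-6.19695034e-01 -1.73021270e-01 -1.10826111e-01  1.63348467e+00
  3.27693962e-04  3.37556921e-01]
latch [(0.84, [0.413, -0.21, 0.091])]
drawbar [(0.65, [0.427, -0.13, 0.082]), (0.34, [0.518, -0.348, 0.004])]
coupler_seat [(0.69, [0.424, -0.125, 0.088])]
```

View pics/w1.png

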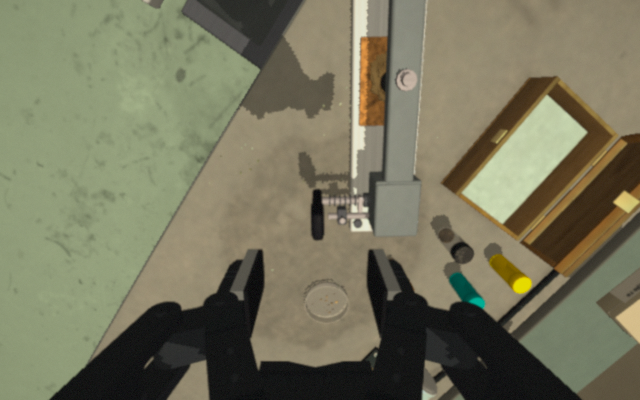

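Wrist view: the tab is at (317,215), midway between the fingers in image x. The coupler top corners are near (375,181), (417,180), (419,234) and (375,235).

Run:
```python
from h import *
from scipy.optimize import least_squares
p=r.snapshot("wrist")
C=[(375,181),(417,180),(419,234),(375,235)]
W=np.array([ray(p,c,.084) for c in C]);print(W.round(4).tolist(),np.linalg.norm(np.diff(W,axis=0),axis=1))
e=W[0]+W[1]-W[2]-W[3];print("yaw",np.arctan2(-e[0],e[1]))
R=cv2.Rodrigues(np.array(p["rvec"]))[0];print("cam",-R.T@np.array(p["tvec"]).ravel())
c=W.mean(0);yaw=np.arctan2(-e[0],e[1])
x,y,k=290,165,6
im=cv2.resize(p["color"][:,:,::-1][y:y+90,x:x+133],None,fx=k,fy=k,interpolation=cv2.INTER_CUBIC)
for yw,col in((.6127,(0,255,0)),(yaw,(0,0,255))):
  X=np.array([np.cos(yw),np.sin(yw),0]);Y=np.array([-np.sin(yw),np.cos(yw),0]);b=c*[1,1,0]
  print("tab",b-.078*X, "seat",b)
  for zz in(.121,.06):
    u=proj(p,[b+a*X+d*Y+[0,0,zz] for a,d in((-.073,-.013),(-.083,-.013),(-.083,.013),(-.073,.013))])
    cv2.polylines(im,[((u-[x,y]+.5)*k).astype(np.int32)],True,col,1)
cv2.imwrite("pics/w1c.png",im)
```

```text
[[0.4394, -0.1632, 0.084], [0.4714, -0.1393, 0.084], [0.5102, -0.1808, 0.084], [0.4745, -0.2071, 0.084]] [0.03991247 0.05674663 0.04433728]
yaw 0.713746671865908
cam [ 0.34577219 -0.1297317   0.37471262]
tab [ 0.41003914 -0.21744919  0.        ] seat [ 0.4738508  -0.17259308  0.        ]
tab [ 0.41488948 -0.22365738  0.        ] seat [ 0.4738508  -0.17259308  0.        ]
```

View pics/w1c.png

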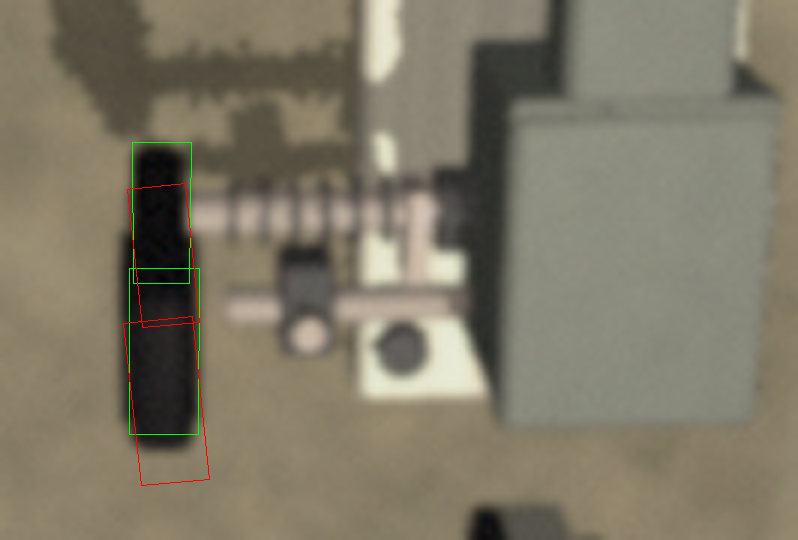

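The overlay with yaw 0.613 (green) fits the tab to about 1–2 mm: the tab top in the picture sits about 1.6 px lower. The grip point is therefore about (0.411, -0.219, 0.100). Now I descend and take hold.

```bash
python3 -m crank '[{"offset":[-1.4,0.15,0],"twist":0,"grip":-0.2},{"offset":[-1.4,0.15,0],"twist":0,"grip":-0.2},{"offset":[0,0,2],"twist":0,"grip":-0.2},{"offset":[0,0,3],"twist":0,"grip":-0.2},{"offset":[0,0,3],"twist":0,"grip":-0.2},{"offset":[0,0,3],"twist":0,"grip":-0.2},{"offset":[0,0,2],"twist":0,"grip":-0.2},{"offset":[0,0,2],"twist":0,"grip":-0.2},{"offset":[0,0,0],"twist":0,"grip":-0.2},{"offset":[0,0,0],"twist":0,"grip":-0.2}]'
python3 - <<'E'
from h import *
p=r.snapshot("wrist");cv2.imwrite("pics/w2.png",p["color"][150:400,200:440,::-1])
E
```

```text
clock: 4.5
tool_pos: [0.4106, -0.2185, 0.0806]
eef_rot: [-0.001, 0.46, 0.888, 0.0]
contact_force: [-0.3, 0.1, 0.7]
opening: 0.0514
gripper_force: 0.0
```

View pics/w2.png

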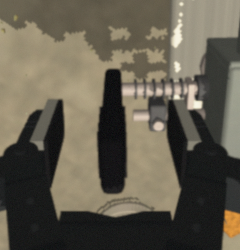

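The tab stands centred between the pads in the crop: tab at (112,130), pads at about 60 and 175. Closing.

```bash
python3 -m crank '[{"offset":[0,0,0],"twist":0,"grip":1},{"offset":[0,0,0],"twist":0,"grip":1},{"offset":[0,0,0],"twist":0,"grip":1},{"offset":[0,0,0],"twist":0,"grip":1},{"offset":[0,0,0],"twist":0,"grip":1},{"offset":[0,0,0],"twist":0,"grip":1}]' 60
```

```text
clock: 5.05
tool_pos: [0.4111, -0.2215, 0.0831]
eef_rot: [0.001, 0.46, 0.888, -0.002]
contact_force: [-5.2, -2.3, 4.0]
opening: 0.0093
gripper_force: 58.8
```

```bash
cat > f.py <<'E'
from h import *
o=r.get_obs();X=np.array([.818,.5755,0]);Y=np.array([-.5755,.818,0]);d=np.array(o["tool_pos"])-[.4111,-.2215,.0831];F=np.array(o["contact_force"])
print("clk %.2f"%o["clock"],"dpos mm",[round(1e3*float(d@a),1) for a in(-X,Y,[0,0,1])],"F -x,y,z",[round(float(F@a),1) for a in(X,Y,[0,0,1])],"grip",o["opening"],o["gripper_force"])
E
python3 -m crank '[{"offset":[0,-0.2,0],"twist":0,"grip":1},{"offset":[0,-0.2,0],"twist":0,"grip":1},{"offset":[0,0,0],"twist":0,"grip":1}]'>/dev/null; python3 f.py
python3 -m crank '[{"offset":[0,-0.2,0],"twist":0,"grip":1},{"offset":[0,-0.2,0],"twist":0,"grip":1},{"offset":[0,0,0],"twist":0,"grip":1}]'>/dev/null; python3 f.py
```

```text
clk 5.30 dpos mm [0.9, -0.0, 0.0] F -x,y,z [5.5, 0.1, 5.8] grip 0.009159270838100293 59.005011320114136
clk 5.55 dpos mm [4.4, -0.1, 0.0] F -x,y,z [5.9, 0.2, 5.2] grip 0.0094193537865901 58.902756571769714
```

```bash
python3 -m crank '[{"offset":[0,-0.2,0],"twist":0,"grip":1},{"offset":[0,-0.2,0],"twist":0,"grip":1},{"offset":[0,0,0],"twist":0,"grip":1}]'>/dev/null; python3 f.py
python3 -m crank '[{"offset":[0,-0.15,0],"twist":0,"grip":1},{"offset":[0,0,0],"twist":0,"grip":1}]'>/dev/null; python3 f.py
python3 -m crank '[{"offset":[0,-0.15,0],"twist":0,"grip":1},{"offset":[0,0,0],"twist":0,"grip":1}]'>/dev/null; python3 f.py
```

```text
clk 5.80 dpos mm [7.9, -0.2, 0.0] F -x,y,z [8.5, -0.0, 5.5] grip 0.009237461332333224 58.88259172439575
clk 5.97 dpos mm [9.2, -0.2, 0.0] F -x,y,z [9.3, 0.5, 4.7] grip 0.009688889749420301 58.954668045043945
clk 6.13 dpos mm [10.5, -0.2, 0.0] F -x,y,z [8.5, -1.3, 4.9] grip 0.009347940472674853 58.93020451068878
```

```bash
python3 -m crank '[{"offset":[0,-0.15,0],"twist":0,"grip":1},{"offset":[0,0,0],"twist":0,"grip":1}]'>/dev/null; python3 f.py
python3 -m crank '[{"offset":[0,-0.1,0],"twist":0,"grip":1},{"offset":[0,0,0],"twist":0,"grip":1}]'>/dev/null; python3 f.py
```

```text
clk 6.30 dpos mm [11.8, -0.2, 0.0] F -x,y,z [9.8, 0.3, 5.0] grip 0.009809484482582361 58.913614153862
clk 6.47 dpos mm [12.5, -0.2, -0.0] F -x,y,z [9.8, 0.1, 4.4] grip 0.009359160702571718 58.89948606491089
```

```bash
python3 -m crank '[{"offset":[0,-0.1,0],"twist":0,"grip":1},{"offset":[0,0,0],"twist":0,"grip":1}]'>/dev/null; python3 f.py
python3 -m crank '[{"offset":[0,-0.1,0],"twist":0,"grip":1},{"offset":[0,0,0],"twist":0,"grip":1}]'>/dev/null; python3 f.py
python3 -m crank '[{"offset":[0,-0.1,0],"twist":0,"grip":1},{"offset":[0,0,0],"twist":0,"grip":1}]'>/dev/null; python3 f.py
```

```text
clk 6.63 dpos mm [12.7, -0.3, 0.0] F -x,y,z [12.9, -0.6, 3.5] grip 0.008920761413204858 58.994792103767395
clk 6.80 dpos mm [12.8, -0.3, 0.0] F -x,y,z [14.6, -0.4, 3.5] grip 0.009613692242506529 59.09216523170471
clk 6.97 dpos mm [12.9, -0.2, -0.0] F -x,y,z [17.2, -1.3, 2.6] grip 0.009487042026121313 59.11968111991882
```

It comes solid at 12.7 mm. I'll pull on slightly and hold.

```bash
python3 -m crank '[{"offset":[0,-0.05,0],"twist":0,"grip":1},{"offset":[0,0,0],"twist":0,"grip":1},{"offset":[0,0,0],"twist":0,"grip":1},{"offset":[0,0,0],"twist":0,"grip":1},{"offset":[0,0,0],"twist":0,"grip":1}]'>/dev/null; python3 f.py
python3 -m crank '[{"offset":[0,0,0],"twist":0,"grip":1},{"offset":[0,0,0],"twist":0,"grip":1},{"offset":[0,0,0],"twist":0,"grip":1},{"offset":[0,0,0],"twist":0,"grip":1},{"offset":[0,0,0],"twist":0,"grip":1}]'>/dev/null; python3 f.py
```

```text
clk 7.38 dpos mm [12.9, -0.3, 0.0] F -x,y,z [18.5, -1.4, 3.2] grip 0.009340253097082609 59.095083475112915
clk 7.80 dpos mm [12.8, -0.3, 0.0] F -x,y,z [17.9, -0.6, 3.0] grip 0.009476719384980587 59.09309148788452
```

```bash
python3 -m crank '[{"offset":[0,0,-0.2],"twist":0,"grip":1},{"offset":[0,0,-0.2],"twist":0,"grip":1},{"offset":[0.04,0,-0.3],"twist":0,"grip":1},{"offset":[0.04,0,-0.3],"twist":0,"grip":1},{"offset":[0.08,0,-0.6],"twist":0,"grip":1},{"offset":[0,0,0],"twist":0,"grip":1}]'>/dev/null; python3 f.py
```

```text
clk 8.30 dpos mm [12.9, 1.9, 14.8] F -x,y,z [19.1, -1.0, -6.3] grip 0.009410567903343263 58.5088312625885
```

```bash
python3 -m crank '[{"offset":[0.1,0,-0.6],"twist":0,"grip":1},{"offset":[0.11,0,-0.6],"twist":0,"grip":1},{"offset":[0.13,0,-0.6],"twist":0,"grip":1},{"offset":[0.14,0,-0.6],"twist":0,"grip":1},{"offset":[0.16,0,-0.6],"twist":0,"grip":1},{"offset":[0,0,0],"twist":0,"grip":1}]'>/dev/null; python3 f.py
```

```text
clk 8.80 dpos mm [13.0, 8.9, 44.7] F -x,y,z [19.2, 0.0, -5.5] grip 0.009447910975476564 58.49184036254883
```

```bash
python3 -m crank '[{"offset":[0.17,0,-0.6],"twist":0,"grip":1},{"offset":[0.19,0,-0.6],"twist":0,"grip":1},{"offset":[0.21,0,-0.6],"twist":0,"grip":1},{"offset":[0.23,0,-0.6],"twist":0,"grip":1},{"offset":[0.24,0,-0.6],"twist":0,"grip":1},{"offset":[0.15,0,-0.35],"twist":0,"grip":1},{"offset":[0,0,0],"twist":0,"grip":1},{"offset":[0,0,0],"twist":0,"grip":1},{"offset":[0,0,0],"twist":0,"grip":1},{"offset":[0,0,0],"twist":0,"grip":1}]'>/dev/null; python3 f.py
python3 - <<'E'
from h import *
p=r.snapshot("scene");cv2.imwrite("pics/s3.png",cv2.resize(p["color"][120:300,80:360,::-1],None,fx=2.5,fy=2.5))
E
python3 f.py
```

```text
clk 9.63 dpos mm [13.3, 20.9, 77.0] F -x,y,z [18.7, -1.5, -5.4] grip 0.009454939459858888 58.87570381164551
clk 9.68 dpos mm [13.2, 20.9, 77.0] F -x,y,z [19.4, -0.4, -4.9] grip 0.009295589677229418 58.87759745121002
```

View pics/s3.png

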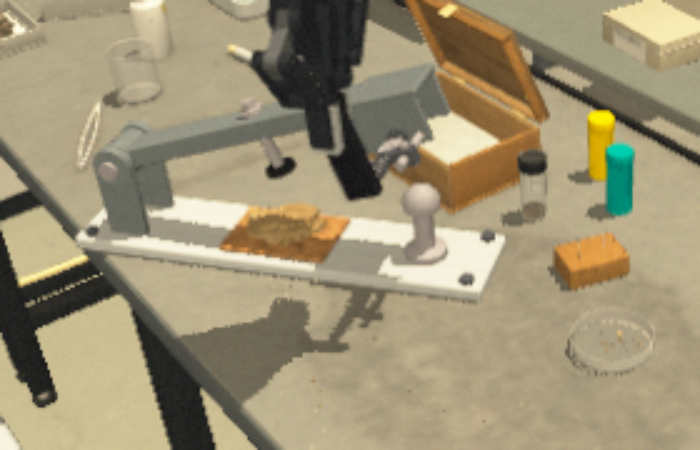

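The picture shows the bar raised and the tab held. The bare ball is at (422,200), and the slab, vial, cork block and dish are untouched. Coupler lift is about 79 mm and steady, so I'm handing in.

```bash
python3 -c "
from station import r
print(r.finish_job())"; python3 f.py
```

```text
the job is handed in; nothing more can be done
None
the job is handed in; nothing more can be done
```

The job is handed in: I drew the tab 12.7 mm to its stop, held it there at about 18 N for about a second, then lifted the coupler about 79 mm off the ball, and the gripper still holds the tab with the bar raised; the slab, vial, cork block and petri dish were not touched.

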